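# Pack the colour-coded amber bottles into their carrier

## Robot

A 6-joint arm with a two-finger parallel gripper is mounted at the origin on a cart in front of the work surface, level with it; the furniture and walls round the work are solid. World frame = base frame: x ahead of the robot, y to its left, z up, the work surface at z = 0. Lengths are in m, angles in rad, forces in N, time in s.
With the tool pointing down it reaches from about 0.35 to 0.775 m from the base axis. Payload 5.5 kg.
Tool frame: the origin (TCP) lies at the very end of the fingers, on their centre line; the grasp point (between the pads) lies 19 mm behind it; z points along the fingers, x is the direction in which the jaws open and shut, and the axes are right-handed (so a half turn about z gives the same grasp; the last joint's range is limited). The gripper opens to 85 mm and grips with 20 to 120 N. Pads are 22 mm wide; open, the fingers measure 114 mm over their backs; the gripper's body (76 mm by 85 mm) begins 54 mm behind the grasp point. The pads swing forward as they close: fully open they stand 13 mm farther back than shut.
Start: joints at [-1.35, 0.313, 0.046, 1.304, 0, 1.431], TCP at [0.203, -0.538, 0.197] pointing down, gripper open.
Joint ranges: [-2.76, 2.76], [-0.86, 1.69], [-1.03, 1.26], [-2.2, 2.34], [-1.47, 1.5], [-3.14, 3.14]. Speed limits (rad/s): [2.57, 2.57, 3.14, 3.14, 3.14, 3.14].

## Interface

Orientations are given as a unit quaternion [x, y, z, w].
In Python, from rig import robot, eyes, hand_in, spotter gives the robot as it stands.
- The arm moves only by the tool arm_command, never from a script. Its argument "targets" is a list of rows, each a list of 7 numbers: the shift along the tool's x, y, z in cm, then the turn, a rotation vector about the tool's x, y, z in degrees, then the opening, from 0 (shut) to 1 (fully open). In form: [[x, y, z, ax, ay, az, claw], ...]. A call has exactly 10 rows; each row shifts and turns the commanded pose from where the row before left it, along the tool's axes as they then stand; what a row does not reach is not made up. A row lasts 1/8 s, in which the tool goes at most 62.5 mm and 10.7 degrees, less where a joint would pass 70% of its speed; a pose out of reach is approached as far as the arm can. A call with a gripper value outside its range is refused whole. The fingers move at their own pace and stop on an object; the grip force is fixed at half the most. Time passes only in rows, so rows that do not move let the fingers close, or fill a call up. It gives the time, the measured TCP pose, the force and the opening at its end, in the units of the state.
- robot.state(): the state, without advancing time (a new reading comes with each control period).
- eyes.snapshot(name): name is "scene" or "top"; returns a dict with "frame" (384x512x3 uint8, blue, green, red), "range_z" (384x512 float32, m along the optical axis (not along the pixel's ray), 0 where there is no reading), "fx", "fy", "cx", "cy" (pixels), "k1" (the pictures are not rectified: a ray, as slopes to the right and down, at radius r is drawn at 1 + k1 r^2 times it, then the intrinsics apply), "R" (3x3) and "t" (3): a world point X has camera coordinates R X + t. Camera axes: x right, y down, z forward; pixel columns grow to the right and rows downward; lengths in m; the calibration is good to about 2 mm. A picture is of the moment at which its call begins.
- hand_in(): hands the job in, once; it reports no verdict.
Trained networks look in a picture, given as the dict that the camera call returned (one of the last four; its "shot" number tells which), for a name from the list of things; names that differ only in an ending like _2 or _b are one class to them, and where a whole thing is asked for, a point or a joint stands for the part that bears it (a point fixed in the world has none). Each returns a list of dicts, best first, with "p" (0 to 1); they miss things now and then, are a little off and sometimes report something else, mostly with a low value. They report only what shows in the picture. A call takes as long as a camera call. They do not tell look-alikes from the thing itself.
- spotter.outline_of(picture, name): "mask" (384x512 bool, what is visible of it) and "point" ([column, row] in pixels, amid what is visible of it).
The state is a dict: "t": time; "qpos": joint angles; "qd": joint speeds; "tau": joint torques, N m; "tool_pos": TCP position; "ee_rot": TCP orientation; "contact_force": force on the tool from outside, world axes, zero at the start; "ft_torque": the same for the moment, N m; "grip_width": finger opening in m.
Only numpy, scipy, OpenCV 4.12 (cv2) and the standard library are available. Lean on these libraries where they do the work, as an engineer would, in place of code of your own. Each camera call takes 0.05 s, during which the arm holds its last target. There are 200 camera calls.

## Task

Stand each of the four amber bottles that carry a coloured disc on the cap in the carrier cell whose floor pad has the same colour. Do not tip any bottle over, and leave the two bottles without a disc (one amber, one white) standing where they are.

Things in the scene. Friction and masses are not known exactly. Their poses are not given: they have to be found in the camera images.
- red_center (a point): Loose round amber-glass bottle with a black screw cap and a red disc (29 mm across) on top of the cap. 50 mm in diameter, 92 mm tall (94 with the disc), stands upright. The point is on its axis half-way up, 46 mm above its base; z is its axis, up. 0.11 to 0.22 kg.
- yellow_center (a point): Loose round amber-glass bottle with a black screw cap and a yellow disc (29 mm across) on top of the cap. 50 mm in diameter, 92 mm tall (94 with the disc), stands upright. The point is on its axis half-way up, 46 mm above its base; z is its axis, up. 0.11 to 0.22 kg.
- green_center (a point): Loose round amber-glass bottle with a black screw cap and a green disc (29 mm across) on top of the cap. 50 mm in diameter, 92 mm tall (94 with the disc), stands upright. The point is on its axis half-way up, 46 mm above its base; z is its axis, up. 0.11 to 0.22 kg.
- blue_center (a point): Loose round amber-glass bottle with a black screw cap and a blue disc (29 mm across) on top of the cap. 50 mm in diameter, 92 mm tall (94 with the disc), stands upright. The point is on its axis half-way up, 46 mm above its base; z is its axis, up. 0.11 to 0.22 kg.
- pad_red: Red square pad, 63 x 63 x 2 mm, fixed on the floor of one cell of the grey bottle carrier (fixed). Origin: centre of its underside, 4 mm above the counter; a bottle stands on its top, 6 mm above the counter. Carrier: one row of four 66 mm square cells, 69 mm apart, rims 25 mm above the counter. Pad y axis: along the row; x: across. A tall fixed stand with glass funnels is close behind it, beyond x = 0.56.
- pad_yellow: Yellow square pad, 63 x 63 x 2 mm, fixed on the floor of one cell of the grey bottle carrier (fixed). Origin: centre of its underside, 4 mm above the counter; a bottle stands on its top, 6 mm above the counter. Carrier: one row of four 66 mm square cells, 69 mm apart, rims 25 mm above the counter. Pad y axis: along the row; x: across. A tall fixed stand with glass funnels is close behind it, beyond x = 0.56.
- pad_green: Green square pad, 63 x 63 x 2 mm, fixed on the floor of one cell of the grey bottle carrier (fixed). Origin: centre of its underside, 4 mm above the counter; a bottle stands on its top, 6 mm above the counter. Carrier: one row of four 66 mm square cells, 69 mm apart, rims 25 mm above the counter. Pad y axis: along the row; x: across. A tall fixed stand with glass funnels is close behind it, beyond x = 0.56.
- pad_blue: Blue square pad, 63 x 63 x 2 mm, fixed on the floor of one cell of the grey bottle carrier (fixed). Origin: centre of its underside, 4 mm above the counter; a bottle stands on its top, 6 mm above the counter. Carrier: one row of four 66 mm square cells, 69 mm apart, rims 25 mm above the counter. Pad y axis: along the row; x: across. A tall fixed stand with glass funnels is close behind it, beyond x = 0.56.
- plain_center (a point): Look-alike that stays: loose amber bottle with a black cap and no disc, 50 mm in diameter, 92 mm tall; the point is half-way up, 46 mm above its base.
- white_center (a point): Look-alike that stays: loose white square bottle with a black cap and no disc, 56 x 56 mm, 123 mm tall; the point is half-way up, about 61 mm above its base.
There are look-alikes about, which are no part of the job. Leave any turquoise look-alike of the part that bears red_center alone.

How it is judged:
By the outcome, as a careful person would: the job done as asked, in the order asked, and still so for the second after the job is handed in, with the robot touching nothing.
It also fails if it takes over 106 s, if anything falls off the work surface, if the arm or the gripper's body presses on something with over 40 N, if the wrist force passes 120 N, or if a joint passes its speed limit or range.

## Working session

There is one attempt and no reset: what is moved stays moved. The work goes in short steps, Python scripts to look and compute and a tool call to move; the robot and the scene stay as the last step left them, time stands still between calls to the robot, and variables do not carry over. Pictures are saved under pics/ and viewed, about 12 in all and at most 16, crops included, and the job is handed in when it is done.

Besides the shell and the picture viewer there is one more tool, called after "Emit:" in YAML: its name, and indented under it one key for each argument. arm_command: Moves the arm, as the interface text tells. Its arguments: {"type":"object","properties":{"targets":{"type":"array","items":{"type":"array","items":{"type":"number"}}}},"required":["targets"]}

```bash
ls; mkdir -p pics
cat > h.py <<'E'
import numpy as np, cv2
from rig import robot, eyes, hand_in, spotter
def px2w(s,u,v,z=None,h=None):
    # pixel -> world by depth z (camera) or by plane height h
    K=np.array([[s['fx'],0,s['cx']],[0,s['fy'],s['cy']],[0,0,1.]])
    p=cv2.undistortPoints(np.array([[[u,v]]],float),K,np.array([s['k1'],0,0,0.]),None)[0,0] if False else None
    d=np.array([(u-s['cx'])/s['fx'],(v-s['cy'])/s['fy']]); q=d.copy()
    for _ in range(30): q=d/(1+s['k1']*(q@q))
    r=np.array([q[0],q[1],1]); R=np.array(s['R']);t=np.array(s['t'])
    if h is not None:
        c=-R.T@t; w=R.T@r; return c+w*(h-c[2])/w[2]
    if z is None: z=s['range_z'][int(round(v)),int(round(u))]
    return R.T@(r*z-t)
E
sed -i '/undistortPoints/d;/K=np/d' h.py
python3 - <<'E'
from h import *
for n in ("scene","top"):
    s=eyes.snapshot(n); cv2.imwrite(f'pics/{n}0.png',s['frame'])
    print(n,-np.array(s['R']).T@s['t'],s['k1'])
    for o in ['red_center','yellow_center','green_center','blue_center','plain_center','white_center','pad_red','pad_yellow','pad_green','pad_blue']:
        for r in spotter.outline_of(s,o)[:6]:
            u,v=r['point']; print(o,round(r['p'],2),np.round([u,v]),r['mask'].sum(),np.round(px2w(s,u,v),3))
print(robot.state())
E
```

```text
pics
scene [ 0.13016662 -0.8748889   0.8055018 ] -0.028206029248615202
red_center 0.94 [302. 244.] 601 [ 0.498 -0.388  0.055]
red_center 0.94 [286. 179.] 437 [ 0.587 -0.165  0.061]
yellow_center 0.6 [258. 239.] 540 [ 0.405 -0.333  0.069]
yellow_center 0.17 [322. 263.] 591 [ 0.505 -0.467  0.067]
blue_center 0.61 [283. 210.] 471 [ 0.512 -0.272  0.066]
plain_center 0.79 [244. 212.] 517 [ 0.42  -0.223  0.061]
white_center 0.6 [320. 218.] 944 [ 0.575 -0.355  0.082]
pad_yellow 0.24 [246. 211.] 507 [ 0.423 -0.226  0.064]
pad_green 0.55 [241. 179.] 124 [ 0.496 -0.04   0.004]
pad_blue 0.25 [258. 240.] 611 [ 0.404 -0.332  0.066]
top [ 0.41818475 -0.12188624  1.19703876] -0.12965916653462092
red_center 0.89 [340. 198.] 347 [ 0.507 -0.359  0.095]
red_center 0.83 [261. 167.] 244 [ 0.582 -0.146  0.096]
yellow_center 0.78 [322. 232.] 271 [ 0.416 -0.314  0.093]
green_center 0.84 [372. 196.] 315 [ 0.515 -0.448  0.096]
blue_center 0.79 [295. 189.] 251 [ 0.528 -0.238  0.091]
plain_center 0.67 [278. 227.] 274 [ 0.425 -0.195  0.093]
pad_red 0.79 [199. 209.] 480 [0.469 0.024 0.005]
pad_yellow 0.68 [173. 211.] 499 [0.462 0.099 0.006]
pad_green 0.69 [224. 206.] 489 [ 0.48  -0.046  0.002]
pad_blue 0.55 [152. 215.] 433 [0.449 0.158 0.009]
{'t': 1.1, 'qpos': array([-1.34959471e+00,  3.13213865e-01,  4.60922967e-02,  1.30357663e+00,
        9.43113020e-06,  1.43115984e+00]), 'qd': array([ 3.48643909e-04, -6.42287001e-04, -9.08317511e-05, -3.16700233e-04,
        3.00279480e-04, -2.11838977e-03]), 'tau': array([ 8.35174742e-04, -4.80487597e+01,  2.98812819e+01,  4.67307582e-04,
       -1.17784280e-04, -1.66102268e-05]), 'tool_pos': array([ 0.20299425, -0.53803054,  0.19721213]), 'ee_rot': array([ 8.22513976e-01, -5.68744896e-01,  3.92739593e-05,  2.97817617e-05]), 'contact_force': array([-0.26463161, -0.14398869, -0.43451723]), 'ft_torque': array([ 0.00235057, -0.00746069, -0.01572312]), 'grip_width': 0.08591690498549394}
```

Run:
```python
import cv2
a=cv2.imread('pics/top0.png')
cv2.imwrite('pics/top0c.png',cv2.resize(a[130:270,130:400],None,fx=2.9,fy=2.9,interpolation=cv2.INTER_CUBIC))
```

```text
(no output)
```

View pics/top0c.png

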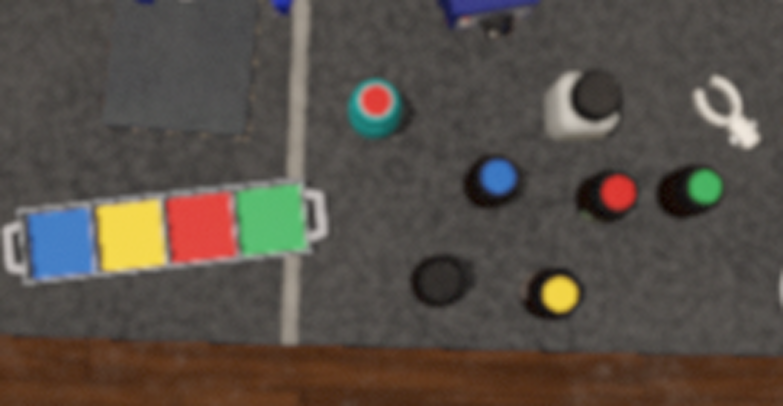

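View pics/scene0.png

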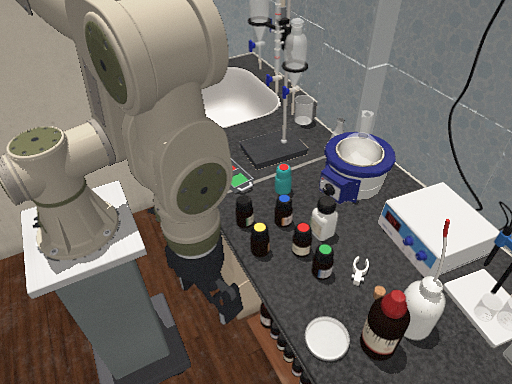

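The crop (top view) shows the turquoise look-alike with a red disc at about (260,165). The amber bottle with a red disc is at (343,196), and that one fits. Green is at (373,195), blue (302,191) and yellow (323,231). The plain amber bottle is at (282,227) and the white one at (333,165). The carrier pads run blue, yellow, red, green from left to right.

```bash
cat >> h.py <<'E'
def blobs(s,h):
    b=cv2.cvtColor(s['frame'],cv2.COLOR_BGR2HSV); out=[]
    for n,lo,hi in [('red',172,8),('yellow',18,35),('green',45,80),('blue',100,118)]:
        H=b[...,0]; m=((H>=lo)&(H<=hi)) if lo<hi else ((H>=lo)|(H<=hi))
        m=(m&(b[...,1]>120)&(b[...,2]>90)).astype(np.uint8)
        N,L,st,c=cv2.connectedComponentsWithStats(m)
        for i in range(1,N):
            if st[i,4]>40:
                w=px2w(s,*c[i],h=.006 if st[i,4]>350 else h); out.append((n,int(st[i,4]),np.round(c[i],1),np.round(w,3)))
    return out
def plan(x,y,z,yaw=None):
    "shift in tool axes (cm) and yaw turn (deg) from the measured pose to a target; yaw = world angle of tool x"
    from scipy.spatial.transform import Rotation as Ro
    st=robot.state(); R=Ro.from_quat(st['ee_rot']).as_matrix(); d=R.T@(np.array([x,y,z])-st['tool_pos'])*100
    cur=np.degrees(np.arctan2(R[1,0],R[0,0])); t=None if yaw is None else -((yaw-cur+90)%180-90)
    print('shift cm',np.round(d,2),'yaw now',round(cur,1),'turn az',t,'tilt',np.round(R[:,2],3))
E
python3 - <<'E'
from h import *
s=eyes.snapshot("top")
for o in blobs(s,.094): print(*o)
# heights in depth for clutter near: rough
for o in ['white_center','plain_center']:
  for r in spotter.outline_of(s,o)[:2]:
    vv,uu=np.nonzero(r['mask']); P=np.array([px2w(s,u,v) for u,v in zip(uu,vv)]); t=P[P[:,2]>P[:,2].max()-.012]
    print(o,round(r['p'],2),r['point'],P.min(0).round(3),P.max(0).round(3),'top',t.mean(0).round(3))
P=px2w(s,333,163); print('whitecap',P, px2w(s,336,162,h=.123), px2w(s,282,227,h=.092))
plan(.42,-.31,.197,0)
E
```

```text
red 68 [259.1 164.1] [ 0.59  -0.141  0.094]
red 269 [459.8 194.7] [ 0.526 -0.698  0.094]
red 134 [342.9 195.9] [ 0.512 -0.367  0.094]
red 477 [198.6 208. ] [0.473 0.026 0.006]
yellow 481 [174.4 210.7] [0.463 0.094 0.006]
yellow 141 [322.9 231. ] [ 0.418 -0.315  0.094]
green 110 [372.7 194. ] [ 0.52  -0.449  0.094]
green 415 [222.6 205.5] [ 0.482 -0.043  0.006]
blue 106 [290.5  55.8] [ 0.897 -0.219  0.094]
blue 50 [273.1  62.1] [ 0.876 -0.171  0.094]
blue 94 [455.4  76.9] [ 0.865 -0.696  0.094]
blue 160 [267.  100.6] [ 0.765 -0.157  0.094]
blue 46 [305. 120.] [ 0.715 -0.262  0.094]
blue 164 [402.5 123. ] [ 0.72  -0.533  0.094]
blue 50 [178.7 125.2] [0.689 0.078 0.094]
blue 121 [301.5 190.5] [ 0.524 -0.256  0.094]
blue 430 [150.1 213.4] [0.452 0.164 0.006]
blue 79 [ 61.2 226.6] [0.406 0.384 0.094]
white_center 0.88 [330.4, 171.8] [ 0.418 -0.374 -0.002] [ 0.625 -0.122  1.197] top [ 0.418 -0.122  1.197]
plain_center 0.64 [278.0, 226.1] [ 0.406 -0.237 -0.002] [ 0.455 -0.18   0.1  ] top [ 0.428 -0.205  0.093]
whitecap [ 0.59517829 -0.33339078  0.12507135] [ 0.59846083 -0.34171578  0.123     ] [ 0.42527124 -0.20667788  0.092     ]
shift cm [-1.367e+01 -2.835e+01  2.000e-02] yaw now -69.3 turn az -69.3272058388749 tilt [ 0. -0. -1.]
```

Everything fits: pads are at a 69 mm pitch with the row turned about 8°, and disc heights are about 94 mm. I'll keep the tool yaw at 8°, so the jaws open across the row. First I turn, then go above yellow.

Emit:
arm_command:
  targets:
    - [0,0,0,0,0,-10,0.9]
    - [0,0,0,0,0,-10,0.9]
    - [0,0,0,0,0,-10,0.9]
    - [0,0,0,0,0,-10,0.9]
    - [0,0,0,0,0,-10,0.9]
    - [0,0,0,0,0,-10,0.9]
    - [0,0,0,0,0,-10,0.9]
    - [0,0,0,0,0,-7.3,0.9]
    - [0,0,0,0,0,0,0.9]
    - [0,0,0,0,0,0,0.9]

```text
t: 2.5
tool_pos: [0.203, -0.538, 0.1972]
ee_rot: [0.998, 0.068, 0.0, 0.0]
contact_force: [-0.5, 0.1, 0.8]
grip_width: 0.0767
```

```bash
python3 -c "
from h import *
plan(.418,-.315,.15,8); print(robot.state()['t'])"
```

```text
shift cm [ 24.35 -19.16   4.72] yaw now 7.9 turn az -0.14904836565904134 tilt [ 0. -0. -1.]
2.5
```

Emit:
arm_command:
  targets:
    - [3.04,-2.4,0.6,0,0,0,0.9]
    - [3.04,-2.4,0.6,0,0,0,0.9]
    - [3.04,-2.4,0.6,0,0,0,0.9]
    - [3.04,-2.4,0.6,0,0,0,0.9]
    - [3.04,-2.4,0.6,0,0,0,0.9]
    - [3.04,-2.4,0.6,0,0,0,0.9]
    - [3.04,-2.4,0.6,0,0,0,0.9]
    - [3.04,-2.4,0.6,0,0,0,0.9]
    - [0,0,0,0,0,0,0.9]
    - [0,0,0,0,0,0,0.9]

```text
t: 3.75
tool_pos: [0.4171, -0.3144, 0.1493]
ee_rot: [0.998, 0.069, -0.0, 0.0]
contact_force: [-0.4, -1.0, 0.1]
grip_width: 0.0768
```

```bash
python3 -c "
from h import *
plan(.418,-.315,.034,8); print(robot.state()['t'])
s=eyes.snapshot('scene'); f=s['frame']; cv2.imwrite('pics/y1.png',cv2.resize(f[130:310,160:400],None,fx=3,fy=3,interpolation=cv2.INTER_CUBIC))
for o in blobs(s,.094): print(*o) if .3<o[3][0]<.62 and abs(o[3][1])<.55 else 0"
```

```text
shift cm [ 0.08  0.07 11.53] yaw now 8.0 turn az -0.0490590301840399 tilt [-0.    -0.001 -1.   ]
3.75
red 141 [225.5 168. ] [ 0.437 -0.068  0.094]
red 91 [302.9 227. ] [ 0.511 -0.369  0.094]
yellow 120 [214.5 157.5] [ 0.428 -0.007  0.094]
yellow 94 [259.3 226.7] [ 0.417 -0.317  0.094]
green 100 [324.8 248.6] [ 0.52  -0.451  0.094]
blue 50 [171.  117.7] [0.382 0.274 0.094]
blue 101 [204.3 147.8] [0.419 0.054 0.094]
blue 70 [283.9 197.8] [ 0.523 -0.258  0.094]
```

View pics/y1.png

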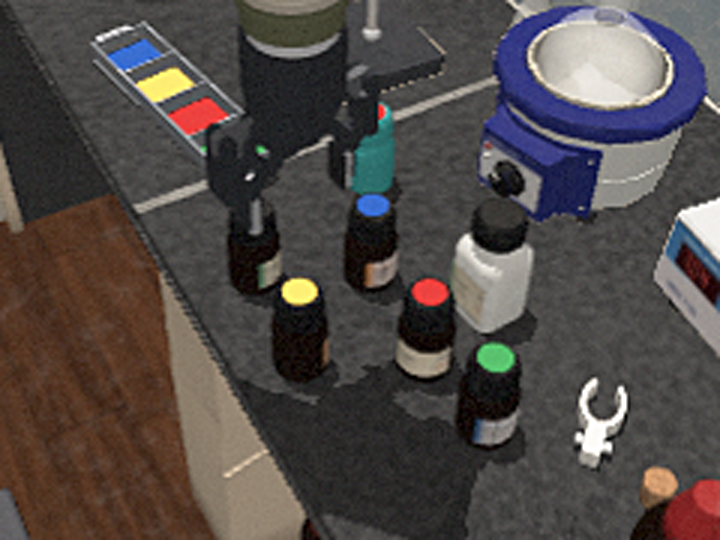

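The picture shows all four discs unobstructed: yellow at (259,227), red (303,227), green (325,249) and blue (284,198) in the full frame. Both cameras agree within 2 mm. I'll descend on yellow and grip.

Emit:
arm_command:
  targets:
    - [0,0.1,2,0,0,0,0.9]
    - [0,0.1,3,0,0,0,0.9]
    - [0,0,3,0,0,0,0.9]
    - [0,0,2.3,0,0,0,0.9]
    - [0,0,1.5,0,0,0,0.9]
    - [0,0,0,0,0,0,0.9]
    - [0,0,0,0,0,0,0.4]
    - [0,0,0,0,0,0,0.4]
    - [0,0,0,0,0,0,0.4]
    - [0,0,0,0,0,0,0.4]

```text
t: 5.05
tool_pos: [0.4184, -0.317, 0.0326]
ee_rot: [0.998, 0.07, 0.001, 0.001]
contact_force: [0.0, 0.0, 5.6]
grip_width: 0.0393
```

```bash
python3 -c "
from h import *
plan(.4175,-.316,.031,8); st=robot.state();print(st['t'],st['grip_width'],st['contact_force']); plan(.463,.094,.17,8)"
```

```text
shift cm [-0.07 -0.11  0.16] yaw now 8.0 turn az -0.018914675891267052 tilt [ 0.002 -0.002 -1.   ]
5.05 0.03933273723628562 [0.01163056 0.03923275 5.61029504]
shift cm [ 10.15 -40.05 -13.82] yaw now 8.0 turn az -0.018914675891267052 tilt [ 0.002 -0.002 -1.   ]
```

```bash
python3 -c "
from h import *
s=eyes.snapshot('scene'); f=s['frame']; cv2.imwrite('pics/y2.png',cv2.resize(f[150:290,190:350],None,fx=4,fy=4,interpolation=cv2.INTER_CUBIC))
for o in blobs(s,.094): print(*o) if .3<o[3][0]<.62 and -.1>o[3][1]>-.55 else 0
st=robot.state();print(st['t'],st['grip_width'],st['contact_force'])"
```

```text
red 45 [283.2 166.6] [ 0.588 -0.144  0.094]
red 92 [302.9 227. ] [ 0.512 -0.37   0.094]
yellow 74 [260. 227.] [ 0.418 -0.319  0.094]
green 123 [235.9 179.2] [ 0.442 -0.128  0.094]
green 97 [324.7 248.7] [ 0.52  -0.451  0.094]
blue 43 [285.6 197.4] [ 0.528 -0.259  0.094]
5.1 0.0394552466410057 [-0.40738646  0.38020213  6.19648092]
```

View pics/y2.png

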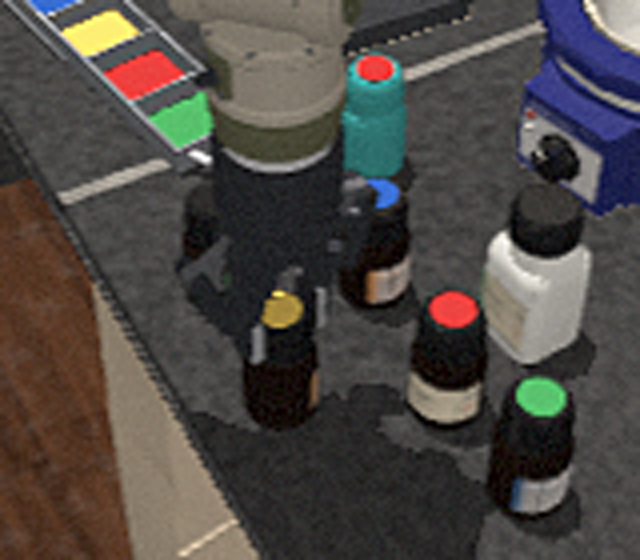

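The grip is on the shoulder: width is 39 mm, with the fingers at the cap at about (257,237) in the full frame. I'll open, go 8 mm lower and regrip.

Emit:
arm_command:
  targets:
    - [0,0,0,0,0,0,0.9]
    - [0,0,0,0,0,0,0.9]
    - [0,0,0,0,0,0,0.9]
    - [-0.1,-0.1,0.4,0,0,0,0.9]
    - [0,0,0.4,0,0,0,0.9]
    - [0,0,0,0,0,0,0.9]
    - [0,0,0,0,0,0,0.4]
    - [0,0,0,0,0,0,0.4]
    - [0,0,0,0,0,0,0.4]
    - [0,0,0,0,0,0,0.4]

```text
t: 6.35
tool_pos: [0.4177, -0.3161, 0.0241]
ee_rot: [0.998, 0.07, 0.001, 0.001]
contact_force: [3.4, -0.1, 4.3]
grip_width: 0.0398
```

```bash
python3 -c "
from h import *
s=eyes.snapshot('scene'); 
for o in blobs(s,.094): print(*o) if .3<o[3][0]<.62 and -.1>o[3][1]>-.55 else 0
st=robot.state();print(st['t'],st['grip_width'],st['contact_force']); plan(.463,.094,.17,8)"
```

```text
red 45 [283.2 166.6] [ 0.588 -0.144  0.094]
red 91 [302.9 227. ] [ 0.511 -0.369  0.094]
yellow 68 [260.1 227.5] [ 0.418 -0.32   0.094]
green 110 [235.4 179.6] [ 0.44  -0.129  0.094]
green 97 [324.7 248.7] [ 0.52  -0.451  0.094]
blue 53 [284.9 197.4] [ 0.526 -0.258  0.094]
6.4 0.03973131022579419 [ 3.4457526  -0.15900319  5.61507151]
shift cm [ 10.22 -39.95 -14.64] yaw now 8.0 turn az -0.01213420325952086 tilt [ 0.003 -0.002 -1.   ]
```

Emit:
arm_command:
  targets:
    - [0,0,0,0,0,0,0.3]
    - [0,0,-0.2,0,0,0,0.3]
    - [0,0,-0.3,0,0,0,0.3]
    - [0,0,-0.5,0,0,0,0.3]
    - [0,0,-0.5,0,0,0,0.3]
    - [0,0,-0.5,0,0,0,0.3]
    - [0,0,0,0,0,0,0.3]
    - [0,0,0,0,0,0,0.3]
    - [0,0,0,0,0,0,0.3]
    - [0,0,0,0,0,0,0.3]

```text
t: 7.65
tool_pos: [0.4162, -0.3152, 0.043]
ee_rot: [0.998, 0.07, -0.0, -0.0]
contact_force: [-0.6, -0.2, -1.0]
grip_width: 0.0394
```

```bash
python3 -c "
from h import *
s=eyes.snapshot('scene'); f=s['frame']; cv2.imwrite('pics/y3.png',cv2.resize(f[190:270,215:315],None,fx=7,fy=7,interpolation=cv2.INTER_CUBIC))
st=robot.state();print(st['t'],st['grip_width'],st['contact_force'],st['tool_pos'])"
```

```text
7.7 0.039611265813698504 [ 0.91227543  0.11757452 -1.21874212] [ 0.41626884 -0.31521356  0.04305212]
```

View pics/y3.png

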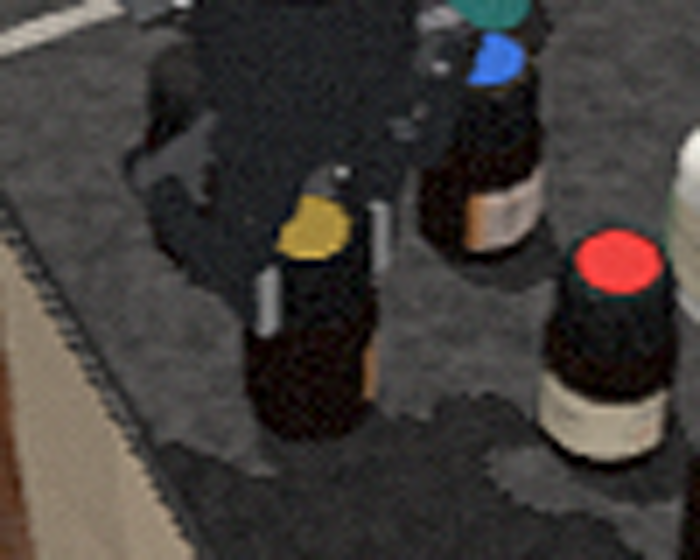

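The picture shows yellow held by its black upper part, with the disc at about (260,223) in the full frame, about 4 px higher than before. It seems to be lifting, so I'll raise it fully and measure the disc height.

Emit:
arm_command:
  targets:
    - [0,0,-1,0,0,0,0.3]
    - [0,0,-1.5,0,0,0,0.3]
    - [0,0,-2,0,0,0,0.3]
    - [0,0,-2,0,0,0,0.3]
    - [0,0,-2,0,0,0,0.3]
    - [0,0,-2,0,0,0,0.3]
    - [0,0,-1.5,0,0,0,0.3]
    - [0,0,-0.7,0,0,0,0.3]
    - [0,0,0,0,0,0,0.3]
    - [0,0,0,0,0,0,0.3]

```text
t: 8.95
tool_pos: [0.416, -0.3149, 0.1695]
ee_rot: [0.998, 0.069, -0.0, -0.0]
contact_force: [-0.2, 0.3, -1.2]
grip_width: 0.0399
```

```bash
cat >> h.py <<'E'
def discz(col,x,y):
    "height of a disc of colour col near x,y from the scene depth"
    s=eyes.snapshot('scene'); b=cv2.cvtColor(s['frame'],cv2.COLOR_BGR2HSV)
    lo,hi={'red':(172,8),'yellow':(18,35),'green':(45,80),'blue':(100,118)}[col]; H=b[...,0]
    m=((H>=lo)&(H<=hi)) if lo<hi else ((H>=lo)|(H<=hi)); m=m&(b[...,1]>100)&(b[...,2]>60)
    P=np.array([px2w(s,u,v) for v,u in zip(*np.nonzero(m))]); k=np.hypot(P[:,0]-x,P[:,1]-y)<.03
    print(col,'disc',k.sum(),np.median(P[k],0).round(4)); return s
E
python3 -c "
from h import *
st=robot.state();x,y,z=st['tool_pos'];s=discz('yellow',x,y)
print(st['t'],st['grip_width'],st['contact_force'],st['tool_pos']); plan(.463,.094,.17,8)
f=s['frame'];cv2.imwrite('pics/y4.png',cv2.resize(f[150:270,190:340],None,fx=5,fy=5,interpolation=cv2.INTER_CUBIC))"
```

```text
yellow disc 86 [ 0.4161 -0.3188  0.2385]
8.95 0.039852615339467316 [-0.19657329  0.29278706 -1.192533  ] [ 0.41599637 -0.31493413  0.16949384]
shift cm [ 1.033e+01 -3.984e+01 -3.000e-02] yaw now 8.0 turn az -0.027514463423756297 tilt [-0.001  0.001 -1.   ]
```

View pics/y4.png

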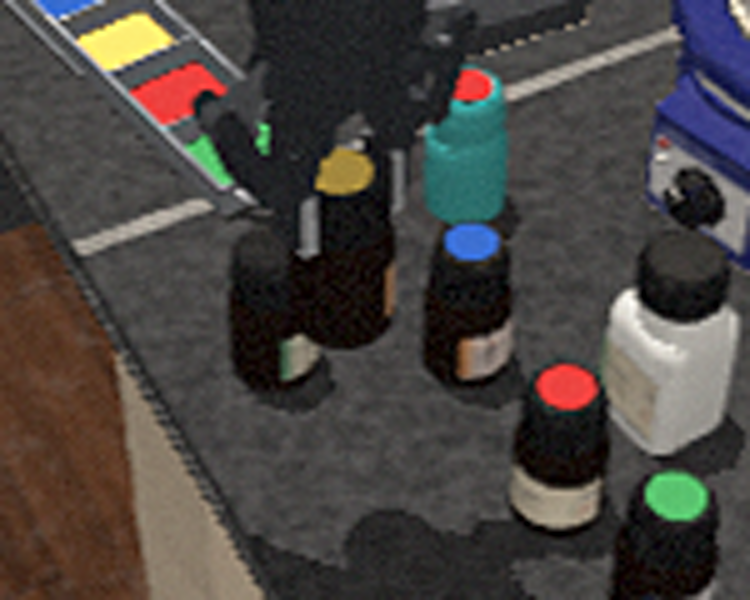

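Yellow is held upright. The disc is at z = 0.2385, so there was no slip and the offset from the TCP is 69 mm. I'll carry it to the yellow pad.

Emit:
arm_command:
  targets:
    - [1.1,-3,0,0,0,0,0.3]
    - [1.1,-4.6,0,0,0,0,0.3]
    - [1.1,-4.6,0,0,0,0,0.3]
    - [1.2,-4.6,0,0,0,0,0.3]
    - [1.2,-4.6,0,0,0,0,0.3]
    - [1.2,-4.6,0,0,0,0,0.3]
    - [1.2,-4.6,0,0,0,0,0.3]
    - [1.1,-4.4,0,0,0,0,0.3]
    - [1.1,-3.5,0,0,0,0,0.3]
    - [0,-1.5,0,0,0,0,0.3]

```text
t: 10.25
tool_pos: [0.4626, 0.0968, 0.1695]
ee_rot: [0.997, 0.071, -0.0, 0.0]
contact_force: [0.4, -0.8, -2.0]
grip_width: 0.0398
```

```bash
python3 -c "
from h import *
st=robot.state();x,y,z=st['tool_pos'];s=discz('yellow',x,y)
print(st['t'],st['grip_width'],st['contact_force'],st['tool_pos'],st['qd'].round(3)); plan(.463,.095,.031,8)"
```

```text
yellow disc 152 [0.4628 0.0977 0.0051]
10.25 0.03977986334403576 [ 0.43948126 -0.84638288 -2.01951346] [0.46260497 0.09676195 0.16951362] [ 0.224  0.003  0.001  0.011 -0.014  0.241]
shift cm [ 0.09  0.27 13.86] yaw now 8.1 turn az 0.12560675363963014 tilt [-0.002  0.001 -1.   ]
```

Emit:
arm_command:
  targets:
    - [0,0,2,0,0,0,0.3]
    - [0,0.2,3,0,0,0,0.3]
    - [0,0,3,0,0,0,0.3]
    - [0,0,2.5,0,0,0,0.3]
    - [0,0,1.5,0,0,0,0.3]
    - [0,0,1,0,0,0,0.3]
    - [0,0,0.5,0,0,0,0.3]
    - [0,0,0.3,0,0,0,0.3]
    - [0,0,0,0,0,0,0.3]
    - [0,0,0,0,0,0,0.3]

```text
t: 11.55
tool_pos: [0.4636, 0.0932, 0.0326]
ee_rot: [0.998, 0.07, 0.0, 0.0]
contact_force: [0.5, 0.5, -1.4]
grip_width: 0.0396
```

```bash
python3 -c "
from h import *
st=robot.state()
print(st['t'],st['grip_width'],st['contact_force'],st['tool_pos']); plan(.463,.095,.030,8)
s=eyes.snapshot('scene');f=s['frame'];cv2.imwrite('pics/y5.png',cv2.resize(f[110:210,160:300],None,fx=5,fy=5,interpolation=cv2.INTER_CUBIC))"
```

```text
11.55 0.039576875606545735 [ 0.51128152  0.54615971 -1.41121049] [0.46358937 0.0931976  0.03260759]
shift cm [-0.03 -0.19  0.26] yaw now 8.0 turn az -0.02102124220188273 tilt [ 0.001 -0.    -1.   ]
```

View pics/y5.png

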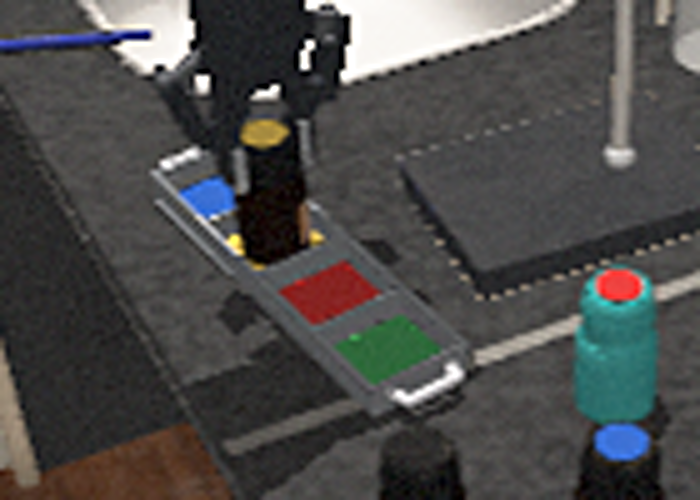

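The bottle is inside the yellow cell (about (214,158) full frame), just above the pad. I'll lower the last 2 mm, release and lift.

Emit:
arm_command:
  targets:
    - [0,-0.1,0.1,0,0,0,0.3]
    - [0,0,0.15,0,0,0,0.3]
    - [0,0,0,0,0,0,0.5]
    - [0,0,0,0,0,0,0.8]
    - [0,0,0,0,0,0,0.8]
    - [0,0,-0.5,0,0,0,0.8]
    - [0,0,-2,0,0,0,0.8]
    - [0,0,-4,0,0,0,0.8]
    - [0,0,-4,0,0,0,0.8]
    - [0,0,-3.5,0,0,0,0.8]

```text
t: 12.85
tool_pos: [0.4632, 0.0941, 0.1716]
ee_rot: [0.998, 0.069, 0.001, 0.0]
contact_force: [0.9, 0.2, -0.6]
grip_width: 0.0683
```

```bash
python3 -c "
from h import *
st=robot.state()
print(st['t'],st['grip_width'],st['contact_force'],st['tool_pos']); discz('yellow',.463,.094);plan(.52,-.45,.165,8)"
```

```text
12.85 0.06828800845600921 [ 0.91405804  0.16702152 -0.62009924] [0.46322686 0.09414487 0.17159055]
yellow disc 54 [0.4618 0.0915 0.098 ]
shift cm [-2.18 54.65  1.14] yaw now 8.0 turn az -0.0246156923978873 tilt [ 0.008  0.    -1.   ]
```

Yellow stands on its pad: the disc is at z ≈ 0.10 and the cell centre matches. Next is green.

Emit:
arm_command:
  targets:
    - [-0.2,3.5,0,0,0,0,0.8]
    - [-0.2,5.5,0,0,0,0,0.8]
    - [-0.2,6,0,0,0,0,0.8]
    - [-0.2,6,0,0,0,0,0.8]
    - [-0.2,6,0,0,0,0,0.8]
    - [-0.2,6,0,0,0,0,0.8]
    - [-0.2,6,0,0,0,0,0.8]
    - [-0.2,6,0,0,0,0,0.8]
    - [-0.3,5.5,0,0,0,0,0.8]
    - [-0.3,4,0,0,0,0,0.8]

```text
t: 14.15
tool_pos: [0.5165, -0.4512, 0.1693]
ee_rot: [0.998, 0.069, 0.0, 0.0]
contact_force: [-0.1, 0.3, -1.1]
grip_width: 0.0682
```

```bash
python3 -c "
from h import *
st=robot.state()
print(st['t'],st['tool_pos'],st['qd'].round(2)); s=discz('green',.52,-.45);plan(.52,-.45,.025,8)"
```

```text
14.15 [ 0.5165238  -0.45120134  0.16929888] [-0.29  0.46  0.75  0.3   0.01 -0.3 ]
green disc 105 [ 0.5212 -0.4507  0.0926]
shift cm [ 0.47 -0.58 14.33] yaw now 7.7 turn az -0.29023512482351066 tilt [ 0.    -0.003 -1.   ]
```

Emit:
arm_command:
  targets:
    - [0.2,-0.3,1,0,0,0,0.8]
    - [0.2,-0.3,2,0,0,0,0.8]
    - [0,0,3,0,0,0,0.8]
    - [0,0,0,0,0,0,0.8]
    - [0,0,0,0,0,0,0.8]
    - [0,0,0,0,0,0,0.8]
    - [0,0,0,0,0,0,0.8]
    - [0,0,0,0,0,0,0.8]
    - [0,0,0,0,0,0,0.8]
    - [0,0,0,0,0,0,0.8]

```text
t: 15.45
tool_pos: [0.5199, -0.4422, 0.1097]
ee_rot: [0.998, 0.069, -0.0, 0.0]
contact_force: [-0.3, 0.8, -0.2]
grip_width: 0.068
```

```bash
python3 -c "
from h import *
st=robot.state()
print(st['t'],st['tool_pos'],st['qd'].round(2)); plan(.52,-.45,.025,8)"
```

```text
15.45 [ 0.51990581 -0.44218743  0.10969981] [ 0. -0. -0. -0. -0.  0.]
shift cm [-0.1   0.77  8.47] yaw now 8.0 turn az -0.034110133756996674 tilt [-0. -0. -1.]
```

Emit:
arm_command:
  targets:
    - [-0.1,0.8,0,0,0,0,0.8]
    - [0,0,0.5,0,0,0,0.8]
    - [0,0,2,0,0,0,0.8]
    - [0,0,3,0,0,0,0.8]
    - [0,0,2,0,0,0,0.8]
    - [0,0,0.9,0,0,0,0.8]
    - [0,0,0,0,0,0,0.8]
    - [0,0,0,0,0,0,0.3]
    - [0,0,0,0,0,0,0.3]
    - [0,0,0,0,0,0,0.3]

```text
t: 16.7
tool_pos: [0.521, -0.4511, 0.0273]
ee_rot: [0.998, 0.07, 0.001, 0.001]
contact_force: [0.3, -0.4, 4.8]
grip_width: 0.0393
```

Emit:
arm_command:
  targets:
    - [0,0,0,0,0,0,0.3]
    - [0,0,-0.5,0,0,0,0.3]
    - [0,0,-1.5,0,0,0,0.3]
    - [0,0,-2,0,0,0,0.3]
    - [0,0,-3,0,0,0,0.3]
    - [0,0,-3,0,0,0,0.3]
    - [0,0,-3,0,0,0,0.3]
    - [0,0,-1.5,0,0,0,0.3]
    - [0,0,0,0,0,0,0.3]
    - [0,0,0,0,0,0,0.3]

```text
t: 17.95
tool_pos: [0.5195, -0.4496, 0.1692]
ee_rot: [0.998, 0.07, -0.001, -0.001]
contact_force: [-0.0, 0.3, -2.0]
grip_width: 0.039
```

```bash
python3 -c "
from h import *
st=robot.state();x,y,z=st['tool_pos'];s=discz('green',x,y)
print(st['t'],st['grip_width'],st['contact_force'],st['tool_pos']); plan(.482,-.043,.17,8)"
```

```text
green disc 62 [ 0.5213 -0.4552  0.2349]
17.95 0.03904505377531877 [-0.04556572  0.26512608 -2.03919926] [ 0.51954506 -0.44963083  0.16922123]
shift cm [ 1.930e+00 -4.078e+01 -2.000e-02] yaw now 8.0 turn az -0.02946921898040955 tilt [-0.002  0.002 -1.   ]
```

Emit:
arm_command:
  targets:
    - [0.2,-3,0,0,0,0,0.3]
    - [0.2,-5,0,0,0,0,0.3]
    - [0.2,-5,0,0,0,0,0.3]
    - [0.2,-5.5,0,0,0,0,0.3]
    - [0.2,-5.5,0,0,0,0,0.3]
    - [0.2,-5.5,0,0,0,0,0.3]
    - [0.2,-5,0,0,0,0,0.3]
    - [0.3,-3.5,0,0,0,0,0.3]
    - [0.2,-2,0,0,0,0,0.3]
    - [0,-1,0,0,0,0,0.3]

```text
t: 19.25
tool_pos: [0.4811, -0.0403, 0.1698]
ee_rot: [0.998, 0.07, -0.001, -0.0]
contact_force: [-0.2, -0.8, -1.0]
grip_width: 0.0398
```

Emit:
arm_command:
  targets:
    - [0,0,0,0,0,0,0.3]
    - [0,0,2,0,0,0,0.3]
    - [0,0,2.5,0,0,0,0.3]
    - [0,0,1.5,0,0,0,0.3]
    - [0,0,0,0,0,0,0.3]
    - [0,0,0,0,0,0,0.3]
    - [0,0,0,0,0,0,0.3]
    - [0,0,0,0,0,0,0.3]
    - [0,0,0,0,0,0,0.3]
    - [0,0,0,0,0,0,0.3]

```text
t: 20.5
tool_pos: [0.4821, -0.0415, 0.1108]
ee_rot: [0.998, 0.07, 0.0, 0.0]
contact_force: [-0.7, 0.9, -3.0]
grip_width: 0.0397
```

```bash
python3 -c "
from h import *
st=robot.state();x,y,z=st['tool_pos'];s=eyes.snapshot('top')
for o in blobs(s,z+.066): print(*o) if o[0]=='green' else 0
print(st['t'],st['grip_width'],st['contact_force'],st['tool_pos']); plan(.482,-.042,.034,8)"
```

```text
green 70 [230.6 209.2] [ 0.464 -0.074  0.177]
20.5 0.03966540955133296 [-0.65476373  0.94593241 -2.97416773] [ 0.48208297 -0.0415108   0.11080302]
shift cm [-0.01  0.05  7.67] yaw now 8.0 turn az -0.022701825325654568 tilt [ 0. -0. -1.]
```

Emit:
arm_command:
  targets:
    - [0,0,2,0,0,0,0.3]
    - [0,0,2.5,0,0,0,0.3]
    - [0,0,1.8,0,0,0,0.3]
    - [0,0,1,0,0,0,0.3]
    - [0,0,0.4,0,0,0,0.3]
    - [0,0,0,0,0,0,0.3]
    - [0,0,0,0,0,0,0.3]
    - [0,0,0,0,0,0,0.5]
    - [0,0,0,0,0,0,0.8]
    - [0,0,0,0,0,0,0.8]

```text
t: 21.8
tool_pos: [0.4823, -0.0416, 0.034]
ee_rot: [0.998, 0.07, 0.0, 0.0]
contact_force: [0.2, 0.3, 0.5]
grip_width: 0.0683
```

Emit:
arm_command:
  targets:
    - [0,0,-1,0,0,0,0.8]
    - [0,0,-3,0,0,0,0.8]
    - [0,0,-3,0,0,0,0.8]
    - [0,0,-3,0,0,0,0.8]
    - [0,0,-2,0,0,0,0.8]
    - [0,0,-1,0,0,0,0.8]
    - [0,0,0,0,0,10,0.8]
    - [0,0,0,0,0,10,0.8]
    - [0,0,0,0,0,10,0.8]
    - [0,0,0,0,0,10,0.8]

```text
t: 23.05
tool_pos: [0.4816, -0.0414, 0.1634]
ee_rot: [0.96, -0.279, -0.0, 0.0]
contact_force: [1.1, -0.1, -0.2]
grip_width: 0.0683
```

```bash
python3 -c "
from h import *
st=robot.state();s=discz('green',.482,-.043)
print(st['t'],st['grip_width'],st['contact_force'],st['tool_pos']); plan(.5115,-.368,.16,-32)
f=s['frame'];cv2.imwrite('pics/g5.png',cv2.resize(f[110:290,160:360],None,fx=3.3,fy=3.3,interpolation=cv2.INTER_CUBIC))"
```

```text
green disc 62 [ 0.4805 -0.0431  0.098 ]
23.05 0.06833624100230358 [ 1.11069534 -0.05301486 -0.18986984] [ 0.48163159 -0.0414406   0.16338916]
shift cm [20.13 25.89  0.33] yaw now -32.6 turn az -0.6483534147134549 tilt [-0.001  0.    -1.   ]
```

View pics/g5.png

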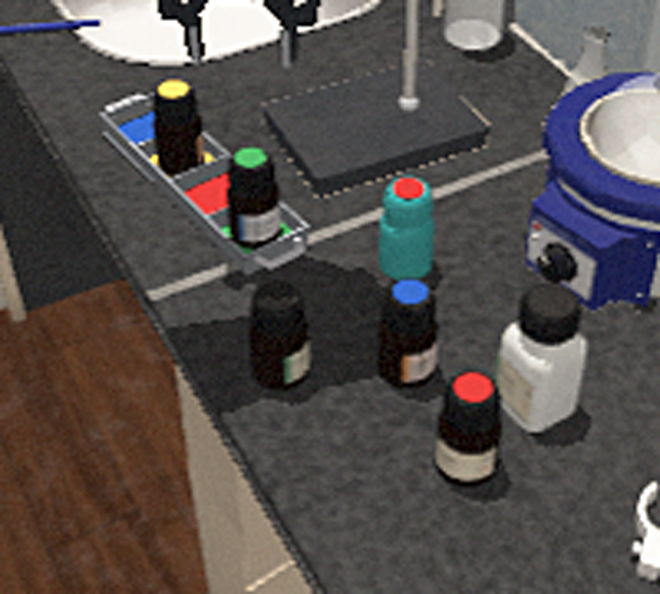

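Yellow and green both stand in their cells (full frame about (213,145) and (236,170)). The amber red bottle is at (303,227), beside the white one; the turquoise one is at (284,167). I'll take the amber one with the jaws turned away from the white bottle.

Emit:
arm_command:
  targets:
    - [2,2.6,0,0,0,0,0.8]
    - [2.8,3.6,0,0,0,0,0.8]
    - [3,3.9,0,0,0,0,0.8]
    - [3,3.9,0,0,0,0,0.8]
    - [3,3.9,0,0,0,0,0.8]
    - [3,3.8,0,0,0,0,0.8]
    - [2.1,2.8,0,0,0,0,0.8]
    - [1.2,1.4,0,0,0,0,0.8]
    - [0,0,0,0,0,0,0.8]
    - [0,0,0,0,0,0,0.8]

```text
t: 24.35
tool_pos: [0.5148, -0.3667, 0.1634]
ee_rot: [0.961, -0.275, -0.001, -0.0]
contact_force: [0.5, -0.4, -0.4]
grip_width: 0.0685
```

```bash
python3 -c "
from h import *
st=robot.state();s=discz('red',.512,-.367)
print(st['t'],st['tool_pos'],st['qd'].round(2)); plan(.5115,-.368,.025,-32)"
```

```text
red disc 94 [ 0.5121 -0.3687  0.0928]
24.35 [ 0.51476503 -0.36671379  0.16335515] [ 0.01 -0.01 -0.    0.   -0.    0.  ]
shift cm [-0.2   0.31 13.86] yaw now -31.9 turn az 0.06212345522018836 tilt [-0.001  0.001 -1.   ]
```

Emit:
arm_command:
  targets:
    - [-0.2,0.3,0.5,0,0,0,0.8]
    - [0,0,2.5,0,0,0,0.8]
    - [0,0,3,0,0,0,0.8]
    - [0,0,3.5,0,0,0,0.8]
    - [0,0,2.3,0,0,0,0.8]
    - [0,0,1.2,0,0,0,0.8]
    - [0,0,0.6,0,0,0,0.8]
    - [0,0,0,0,0,0,0.8]
    - [0,0,0,0,0,0,0.3]
    - [0,0,0,0,0,0,0.3]

```text
t: 25.65
tool_pos: [0.5124, -0.3698, 0.029]
ee_rot: [0.961, -0.276, 0.001, 0.001]
contact_force: [0.0, 0.2, 2.7]
grip_width: 0.0397
```

Emit:
arm_command:
  targets:
    - [0,0,0,0,0,0,0.3]
    - [0,0,0,0,0,0,0.3]
    - [0,0,-0.5,0,0,0,0.3]
    - [0,0,-1.5,0,0,0,0.3]
    - [0,0,-2,0,0,0,0.3]
    - [0,0,-3,0,0,0,0.3]
    - [0,0,-3,0,0,0,0.3]
    - [0,0,-3,0,0,0,0.3]
    - [0,0,-1.5,0,0,0,0.3]
    - [0,0,0,0,0,0,0.3]

```text
t: 26.9
tool_pos: [0.5124, -0.3697, 0.1739]
ee_rot: [0.961, -0.276, 0.001, 0.001]
contact_force: [0.5, 0.5, -1.7]
grip_width: 0.0394
```

```bash
python3 -c "
from h import *
st=robot.state();x,y,z=st['tool_pos'];s=discz('red',x,y)
print(st['t'],st['grip_width'],st['contact_force'],st['tool_pos']); plan(.473,.027,.17,8)"
```

```text
red disc 104 [ 0.5122 -0.3694  0.2377]
26.9 0.03940775789499692 [ 0.52453449  0.48003734 -1.70643609] [ 0.5123614  -0.36970771  0.17392843]
shift cm [-24.3  -31.53   0.25] yaw now -32.0 turn az -40.02846899661398 tilt [ 0. -0. -1.]
```

Emit:
arm_command:
  targets:
    - [-2,-2.6,0,0,0,0,0.3]
    - [-3,-4,0,0,0,0,0.3]
    - [-3.7,-4.8,0,0,0,0,0.3]
    - [-3.7,-4.8,0,0,0,0,0.3]
    - [-3.7,-4.8,0,0,0,0,0.3]
    - [-3.5,-4.6,0,0,0,0,0.3]
    - [-2.5,-3.2,0,0,0,0,0.3]
    - [-1.4,-1.9,0,0,0,0,0.3]
    - [-0.8,-0.8,0,0,0,0,0.3]
    - [0,0,0,0,0,0,0.3]

```text
t: 28.2
tool_pos: [0.4722, 0.027, 0.1719]
ee_rot: [0.961, -0.275, -0.001, 0.0]
contact_force: [0.3, -1.2, -2.2]
grip_width: 0.0394
```

Emit:
arm_command:
  targets:
    - [0,0,0,0,0,-8,0.3]
    - [0,0,0,0,0,-8,0.3]
    - [0,0,0,0,0,-8,0.3]
    - [0,0,0,0,0,-8,0.3]
    - [0,0,0,0,0,-8,0.3]
    - [0,0,1.5,0,0,0,0.3]
    - [0,0,2.5,0,0,0,0.3]
    - [0,0,1.5,0,0,0,0.3]
    - [0,0,0,0,0,0,0.3]
    - [0,0,0,0,0,0,0.3]

```text
t: 29.45
tool_pos: [0.4732, 0.0265, 0.118]
ee_rot: [0.998, 0.069, 0.0, 0.0]
contact_force: [-0.5, -0.1, -1.7]
grip_width: 0.0396
```

```bash
python3 -c "
from h import *
st=robot.state();x,y,z=st['tool_pos'];s=discz('red',x,y)
print(st['t'],st['grip_width'],st['contact_force'],st['tool_pos']); plan(.473,.027,.0355,8)"
```

```text
red disc 132 [0.4691 0.0315 0.0056]
29.45 0.03959903438584403 [-0.49588468 -0.08068558 -1.71131325] [0.47320765 0.02654247 0.11803343]
shift cm [-0.05 -0.05  8.29] yaw now 7.9 turn az -0.06023083937894569 tilt [ 0.001 -0.    -1.   ]
```

Emit:
arm_command:
  targets:
    - [0,0,2,0,0,0,0.3]
    - [0,0,2.5,0,0,0,0.3]
    - [0,0,2,0,0,0,0.3]
    - [0,0,1.2,0,0,0,0.3]
    - [0,0,0.4,0,0,0,0.3]
    - [0,0,0.1,0,0,0,0.3]
    - [0,0,0,0,0,0,0.3]
    - [0,0,0,0,0,0,0.3]
    - [0,0,0,0,0,0,0.3]
    - [0,0,0,0,0,0,0.3]

```text
t: 30.75
tool_pos: [0.4729, 0.0267, 0.0358]
ee_rot: [0.998, 0.07, 0.0, 0.0]
contact_force: [-0.1, 0.1, -2.0]
grip_width: 0.0395
```

```bash
python3 -c "
from h import *
st=robot.state();x,y,z=st['tool_pos'];s=discz('red',x,y)
print(st['t'],st['grip_width'],st['contact_force'],st['tool_pos'])
f=s['frame'];cv2.imwrite('pics/r5.png',cv2.resize(f[110:210,160:300],None,fx=5,fy=5,interpolation=cv2.INTER_CUBIC))"
```

```text
red disc 51 [0.4693 0.0254 0.0991]
30.75 0.03949474395983033 [-0.11489623  0.08394306 -2.00785538] [0.47294787 0.02669223 0.03582283]
```

View pics/r5.png

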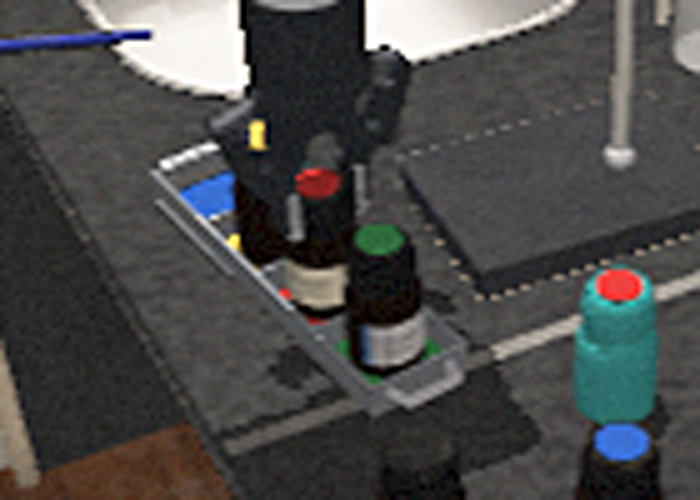

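Red sits in the red cell between yellow and green; its disc is at about (223,147) in the full frame. I'll lower 1 mm, release and lift.

Emit:
arm_command:
  targets:
    - [0,0,0.1,0,0,0,0.3]
    - [0,0,0,0,0,0,0.5]
    - [0,0,0,0,0,0,0.8]
    - [0,0,0,0,0,0,0.8]
    - [0,0,-1,0,0,0,0.8]
    - [0,0,-3,0,0,0,0.8]
    - [0,0,-3,0,0,0,0.8]
    - [0,0,-3,0,0,0,0.8]
    - [0,0,-2,0,0,0,0.8]
    - [0,0,-1,0,0,0,0.8]

```text
t: 32.05
tool_pos: [0.4736, 0.0267, 0.1665]
ee_rot: [0.998, 0.07, 0.001, 0.0]
contact_force: [0.2, -0.8, 1.0]
grip_width: 0.0682
```

```bash
python3 -c "
from h import *
st=robot.state();discz('red',.473,.026);discz('green',.482,-.043);discz('blue',.5235,-.257)
print(st['t'],st['grip_width'],st['contact_force'],st['tool_pos']); plan(.5235,-.257,.163,8)"
```

```text
red disc 54 [0.4685 0.0276 0.098 ]
green disc 61 [ 0.4807 -0.0435  0.098 ]
blue disc 68 [ 0.5238 -0.2578  0.0926]
32.05 0.06824197093019892 [ 0.21391648 -0.84753619  1.02610311] [0.47360713 0.02667448 0.16649669]
shift cm [ 1.07 28.8   0.19] yaw now 8.0 turn az -0.027810587276178467 tilt [ 0.001 -0.    -1.   ]
```

Emit:
arm_command:
  targets:
    - [0.1,2.5,0,0,0,0,0.8]
    - [0.1,4,0,0,0,0,0.8]
    - [0.2,4.8,0,0,0,0,0.8]
    - [0.2,4.8,0,0,0,0,0.8]
    - [0.2,4.5,0,0,0,0,0.8]
    - [0.1,4,0,0,0,0,0.8]
    - [0.1,2.7,0,0,0,0,0.8]
    - [0.1,1.5,0,0,0,0,0.8]
    - [0,0,0,0,0,0,0.8]
    - [0,0,0,0,0,0,0.8]

```text
t: 33.45
tool_pos: [0.5233, -0.2558, 0.1644]
ee_rot: [0.998, 0.07, -0.0, -0.0]
contact_force: [0.2, -0.1, 0.8]
grip_width: 0.0679
```

```bash
python3 -c "
from h import *
print(robot.state()['tool_pos']); plan(.5235,-.257,.026,8)"
```

```text
[ 0.52331973 -0.25578876  0.16438733]
shift cm [1.000e-02 1.400e-01 1.384e+01] yaw now 8.0 turn az 0.01771389393209688 tilt [-0.001  0.001 -1.   ]
```

Emit:
arm_command:
  targets:
    - [0,0.1,0.5,0,0,0,0.8]
    - [0,0,2.5,0,0,0,0.8]
    - [0,0,3,0,0,0,0.8]
    - [0,0,3.5,0,0,0,0.8]
    - [0,0,2.3,0,0,0,0.8]
    - [0,0,1.2,0,0,0,0.8]
    - [0,0,0.8,0,0,0,0.8]
    - [0,0,0,0,0,0,0.8]
    - [0,0,0,0,0,0,0.8]
    - [0,0,0,0,0,0,0.3]

```text
t: 34.7
tool_pos: [0.5244, -0.2583, 0.0275]
ee_rot: [0.998, 0.07, 0.001, 0.001]
contact_force: [-0.6, -0.1, 0.1]
grip_width: 0.0516
```

Emit:
arm_command:
  targets:
    - [0,0,0,0,0,0,0.3]
    - [0,0,0,0,0,0,0.3]
    - [0,0,0,0,0,0,0.3]
    - [0,0,-0.5,0,0,0,0.3]
    - [0,0,-1.5,0,0,0,0.3]
    - [0,0,-3,0,0,0,0.3]
    - [0,0,-4,0,0,0,0.3]
    - [0,0,-4,0,0,0,0.3]
    - [0,0,-1.5,0,0,0,0.3]
    - [0,0,0,0,0,0,0.3]

```text
t: 35.95
tool_pos: [0.5243, -0.2583, 0.1725]
ee_rot: [0.998, 0.07, 0.001, 0.001]
contact_force: [-1.0, 0.6, -2.4]
grip_width: 0.0396
```

```bash
python3 -c "
from h import *
st=robot.state();x,y,z=st['tool_pos'];s=discz('blue',x,y)
print(st['t'],st['grip_width'],st['contact_force'],st['tool_pos']); plan(.452,.163,.17,8)"
```

```text
blue disc 60 [ 0.5252 -0.2596  0.2374]
35.95 0.03959961676940283 [-0.96172855  0.55679689 -2.42537343] [ 0.52426381 -0.25825588  0.17245158]
shift cm [ -1.25 -42.66   0.12] yaw now 8.0 turn az -0.025221693182913896 tilt [-0.001  0.    -1.   ]
```

Emit:
arm_command:
  targets:
    - [-0.1,-3,0,0,0,0,0.3]
    - [-0.1,-5,0,0,0,0,0.3]
    - [-0.2,-5.5,0,0,0,0,0.3]
    - [-0.2,-5.5,0,0,0,0,0.3]
    - [-0.2,-5.5,0,0,0,0,0.3]
    - [-0.1,-5.5,0,0,0,0,0.3]
    - [-0.1,-5,0,0,0,0,0.3]
    - [-0.1,-4,0,0,0,0,0.3]
    - [-0.1,-2.5,0,0,0,0,0.3]
    - [0,-1.2,0,0,0,0,0.3]

```text
t: 37.25
tool_pos: [0.451, 0.1642, 0.1698]
ee_rot: [0.998, 0.07, -0.002, 0.0]
contact_force: [-0.3, 0.5, -2.3]
grip_width: 0.0394
```

Emit:
arm_command:
  targets:
    - [0,0,0,0,0,0,0.3]
    - [0,0,0,0,0,0,0.3]
    - [0,0,1.5,0,0,0,0.3]
    - [0,0,1.5,0,0,0,0.3]
    - [0,0,0,0,0,0,0.3]
    - [0,0,0,0,0,0,0.3]
    - [0,0,0,0,0,0,0.3]
    - [0,0,0,0,0,0,0.3]
    - [0,0,0,0,0,0,0.3]
    - [0,0,0,0,0,0,0.3]

```text
t: 38.5
tool_pos: [0.4527, 0.1633, 0.1418]
ee_rot: [0.998, 0.07, 0.0, 0.0]
contact_force: [-0.2, -0.5, -1.8]
grip_width: 0.0394
```

```bash
python3 -c "
from h import *
st=robot.state()
print(st['t'],st['grip_width'],st['contact_force'],st['tool_pos']); plan(.452,.163,.0345,8)"
```

```text
38.5 0.039355535864847864 [-0.19482293 -0.45212216 -1.84021991] [0.45274668 0.16330943 0.14177723]
shift cm [-0.08  0.02 10.73] yaw now 8.0 turn az -0.02308295054650955 tilt [ 0. -0. -1.]
```

Emit:
arm_command:
  targets:
    - [0,0,2,0,0,0,0.3]
    - [0,0,3,0,0,0,0.3]
    - [0,0,2.5,0,0,0,0.3]
    - [0,0,1.7,0,0,0,0.3]
    - [0,0,1,0,0,0,0.3]
    - [0,0,0.4,0,0,0,0.3]
    - [0,0,0.1,0,0,0,0.3]
    - [0,0,0,0,0,0,0.3]
    - [0,0,0,0,0,0,0.3]
    - [0,0,0,0,0,0,0.3]

```text
t: 39.75
tool_pos: [0.453, 0.1633, 0.035]
ee_rot: [0.998, 0.07, 0.0, 0.0]
contact_force: [0.4, -0.6, -2.2]
grip_width: 0.0394
```

```bash
python3 -c "
from h import *
st=robot.state();x,y,z=st['tool_pos'];s=discz('blue',x,y)
print(st['t'],st['grip_width'],st['contact_force'],st['tool_pos'])"
```

```text
blue disc 43 [0.4482 0.1611 0.0993]
39.75 0.0393519369432148 [ 0.43650928 -0.55383047 -2.21796153] [0.45296554 0.16332031 0.0349857 ]
```

Emit:
arm_command:
  targets:
    - [0,0,0.1,0,0,0,0.3]
    - [0,0,0,0,0,0,0.5]
    - [0,0,0,0,0,0,0.8]
    - [0,0,0,0,0,0,0.8]
    - [0,0,-1,0,0,0,0.8]
    - [0,0,-3,0,0,0,0.8]
    - [0,0,-4,0,0,0,0.8]
    - [0,0,-4,0,0,0,0.8]
    - [0,0,-3,0,0,0,0.8]
    - [0,0,-1,0,0,0,0.8]

```text
t: 41.05
tool_pos: [0.4539, 0.1635, 0.1962]
ee_rot: [0.998, 0.07, 0.002, -0.0]
contact_force: [0.4, -0.1, -0.6]
grip_width: 0.068
```

```bash
python3 -c "
from h import *
st=robot.state();print(st['t'],st['contact_force'],st['tool_pos'])
s=discz('blue',.452,.164);discz('yellow',.463,.094);discz('red',.473,.026);discz('green',.482,-.043)
f=s['frame'];cv2.imwrite('pics/end.png',cv2.resize(f[110:290,160:360],None,fx=3.3,fy=3.3,interpolation=cv2.INTER_CUBIC))"
```

```text
41.05 [ 0.42260519 -0.07496297 -0.60870552] [0.4539068  0.16351978 0.19619314]
blue disc 41 [0.4496 0.1633 0.0973]
yellow disc 49 [0.4603 0.0924 0.0982]
red disc 55 [0.4694 0.0273 0.098 ]
green disc 61 [ 0.4808 -0.042   0.0979]
```

View pics/end.png

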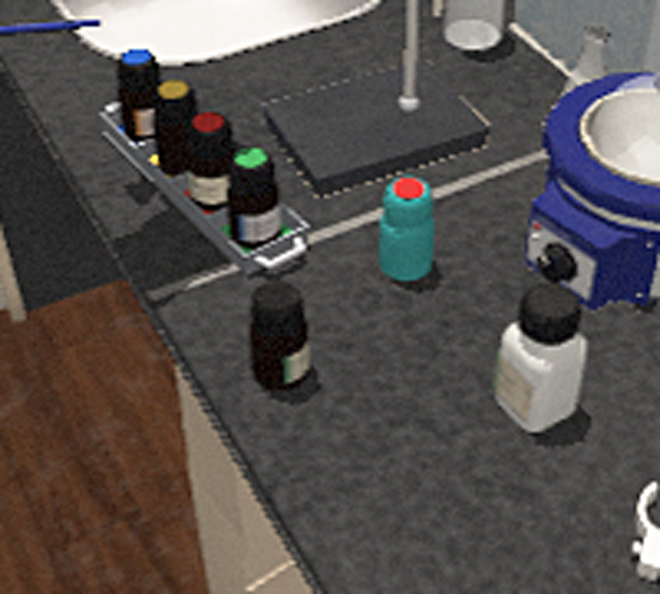

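All four bottles stand upright in their colour-matched cells: blue, yellow, red and green at about (202,127), (213,137), (223,147) and (236,158) full frame. The plain, white and turquoise bottles are where they were, and the gripper is clear.

```bash
python3 -c "
from rig import hand_in; print(hand_in())"
```

```text
the job is handed in; nothing more can be done
None
```

I stood the yellow, green, red and blue amber bottles, in that order, in the cells with matching pads, and handed the job in at about 41 s of the 106 s allowed.

**Last checks:** All four discs read 97–98 mm high, against 100 mm expected, so the bottles stand on their pads. Each disc is within about 4 mm of its cell centre. The last picture shows all four upright, and the plain, white and turquoise bottles where they were. The gripper was open and well above them. No wrist force I read went over about 6 N, though I only read it between moves.

**What went differently:** I first gripped the yellow bottle high, at 39 mm wide instead of the 50 mm body. I opened and regripped 8 mm lower, but the width stayed at 39–40 mm, so the jaws were holding the narrower black upper part. That grip did not slip, so I used it for all four bottles.

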